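# Index the vial carousel to the lamp

### The job

Bring the red-capped vial in front of the lamp by indexing the carousel one hole: press the yellow plunger in with the fingertips, turn the disc with it pressed, by the short way and just one hole, and let the plunger spring back up into that hole. Never force the disc round while the plunger is up, do not pick up or tip any vial, and leave everything else on the bench where it is.

Things in the scene. Friction and masses are not known exactly. Their poses are not given: they have to be found in the camera images.
- stand: fixed exposure stand: dark grey round base (290 mm diameter, 22 mm high) under the disc; at its own +x a black UV lamp (foot 96 mm wide, 215 mm from the disc's axis, 275 mm tall). Origin: on the disc's axis at bench height; x points to the lamp, z up. Turned up to 30 degrees either way. White marks on the rim show the 8 holes, 45 degrees apart.
- station (a point): the place in front of the lamp where a vial is exposed: 85 mm from the disc's axis towards the lamp, at the height of the disc's top (60 mm above the bench). A vial carried there by the disc stops within about 3 mm of it. A yellow tag on the base marks the side.
- disc_center (a point): centre of the disc's top face, on its axis, 60 mm above the bench; x and y turn with the disc, z up. Aluminium disc, 250 mm diameter, 10 mm thick, small hub (40 mm diameter, 12 mm high) in the middle. Five vials stand on it, 85 mm from the axis and 45 degrees apart, on the lamp's half.
- turntable (a joint): angle of the disc in rad, 0 at the start (plunger in its first hole, opposite the lamp), growing anticlockwise seen from above; the next holes are at +0.785 and -0.785. Play in a hole is about 0.02 either way. It turns stiffly (about 0.1 N m) and stays where it is left. Locked while the plunger is up.
- plunger (a joint): how far the plunger is pressed down, in m: 0 fully up (disc locked), 0.015 at the stop. The disc comes free beyond about 0.010. Spring: about 2 N at 0, 8 N at the stop. Let go between two holes, it stays down at about 0.010 and pops up by itself when the next hole comes by, within about 2 to 4 mm.
- plunger_top (a point): centre of the flat top of the yellow plunger cap (34 mm diameter, 16 mm thick), on the disc 100 mm from its axis, on the side away from the lamp. 100 mm above the bench when up, 85 mm when fully pressed. It rides round with the disc: a fingertip pressing on it with 7 to 10 N carries the disc round by friction, or the cap can be pushed from the side.
- vial_red: amber glass screw-cap vial, 26 mm diameter, 52 mm high, 35 g, loose, standing in a black collar (10 mm high) on the disc; origin at the centre of its underside, 60 mm above the table; z up along its axis. Red cap. At the start at the hole next to the lamp's station, on its left or right by chance: the vial that must come to the lamp.
- vial_blue: amber glass screw-cap vial, 26 mm diameter, 52 mm high, 35 g, loose, standing in a black collar (10 mm high) on the disc; origin at the centre of its underside, 60 mm above the table; z up along its axis. Blue cap. On the other side of the lamp's station.
- vial_white0: amber glass screw-cap vial, 26 mm diameter, 52 mm high, 35 g, loose, standing in a black collar (10 mm high) on the disc; origin at the centre of its underside, 60 mm above the table; z up along its axis. White cap. At the lamp's station at the start.
- vial_white1: amber glass screw-cap vial, 26 mm diameter, 52 mm high, 35 g, loose, standing in a black collar (10 mm high) on the disc; origin at the centre of its underside, 60 mm above the table; z up along its axis. White cap. 90 degrees anticlockwise from the station at the start.
- vial_white2: amber glass screw-cap vial, 26 mm diameter, 52 mm high, 35 g, loose, standing in a black collar (10 mm high) on the disc; origin at the centre of its underside, 60 mm above the table; z up along its axis. White cap. 90 degrees clockwise from the station at the start.
- spray: white spray bottle with red collar, 88 mm diameter, 218 mm high, loose; origin under its centre
- dishes: stack of three Petri dishes, 90 mm diameter, 44 mm high, loose; origin under its centre
- beaker: glass beaker, 70 mm diameter, 90 mm high, loose; origin under its centre
- marker: blue marker pen, 14 mm thick, 130 mm long, lying loose; origin on its underside at mid length
- tip_box: blue pipette-tip box, 90 x 120 x 59 mm, loose; origin under its centre

How it is judged:
By the outcome, as a careful person would: the job done as asked, in the order asked, and still so for the second after the job is handed in, with the robot touching nothing.
It also fails if it takes over 40 s, if anything falls off the work surface, if the arm or the gripper's body presses on something with over 40 N, if the wrist force passes 120 N, or if a joint passes its speed limit or range.

### The arm

A 6-joint arm with a two-finger parallel gripper is mounted at the origin on the work surface. World frame = base frame: x ahead of the robot, y to its left, z up, the work surface at z = 0. Lengths are in m, angles in rad, forces in N, time in s.
With the tool pointing down it reaches from about 0.275 to 0.725 m from the base axis. Payload 15.9 kg.
Tool frame: the origin (TCP) lies midway between the tips of the shut fingers; the grasp point (between the pads) lies 19 mm behind it; x points along the fingers, y is the direction in which the jaws open and shut, and the axes are right-handed (so a half turn about x gives the same grasp; the last joint's range is limited). The gripper opens to 85 mm and grips with 20 to 120 N. Pads are 22 mm wide; open, the fingers measure 114 mm over their backs; the gripper's body (76 mm by 85 mm) begins 54 mm behind the grasp point. The pads swing forward as they close: fully open they stand 13 mm farther back than shut.
Start: joints at [-1.184, 0.213, -0.034, 1.323, 0, 1.571], TCP at [0.189, -0.463, 0.231] pointing down, gripper open.
Joint ranges: [-2.98, 2.98], [-0.74, 1.72], [-1.14, 1.35], [-2.1, 2.04], [-1.57, 1.44], [-3.14, 3.14]. Speed limits (rad/s): [1.89, 1.89, 2.39, 2.57, 3.14, 3.14].

### API

Orientations are given as a unit quaternion [w, x, y, z].
In Python, from cell import manip gives the robot as it stands. Calls block until the motion is done:
- manip.reach(position, orientation): joint-space move of the TCP to a pose.
- manip.movel(position, orientation=None, rate=0.15, f_stop=None): straight line of the TCP; orientation=None keeps the orientation; rate is the mean speed in m/s. With f_stop (N) it stops when the force on the tool has changed by that much, and returns True; else False.
- manip.goto_joints(angles): joint-space move.
- manip.gripper_to(opening, f_grip=None): finger opening in m; f_grip is the grip in N (None keeps the last); returns when the fingers have stopped.
- manip.sleep(seconds).
- manip.solve_ik(position, orientation): joint angles nearest the present ones, or None.
- manip.sense(): the state.
- manip.snapshot(name): name is "scene" or "top"; returns (picture, depth): 480x640x3 uint8, blue, green, red; 480x640 float32, m along the optical axis (not along the pixel's ray), 0 where there is no reading.
- manip.camera_params(name): a dict with "camera_matrix" (3x3 intrinsics, pixels), "R" (3x3) and "t" (3): a world point X has camera coordinates R X + t. Camera axes: x right, y down, z forward; pixel columns grow to the right and rows downward; lengths in m; the calibration is good to about 2 mm. A picture is of the moment at which its call begins. camera_params takes no time and is no camera call.
A pose or a line that the arm cannot do raises manip.MotionError and nothing moves.
- manip.sign_off(): hands the job in, once; it reports no verdict.
The state is a dict: "clock": time; "q": joint angles; "qvel": joint speeds; "tau": joint torques, N m; "tcp_pos": TCP position; "ee_rot": TCP orientation; "wrist_force": force on the tool from outside, world axes, zero at the start; "moment": the same for the moment, N m; "width": finger opening in m.
Only numpy, scipy, OpenCV 4.12 (cv2) and the standard library are available. Lean on these libraries where they do the work, as an engineer would, in place of code of your own. Each camera call takes 0.05 s, during which the arm holds its last target. There are 200 camera calls.

## Working session

There is one attempt and no reset: what is moved stays moved. The work goes in short steps, each a Python script; the robot and the scene stay as the last script left them, time stands still between calls to the robot, and variables do not carry over. Pictures are saved under pics/ and viewed, about 8 in all and at most 12, crops included, and the job is handed in when it is done.

```bash
mkdir -p pics; ls; python3 - <<'E'
from cell import manip
import cv2,numpy as np
for n in("scene","top"):
    im,d=manip.snapshot(n); cv2.imwrite(f"pics/{n}0.png",im); np.savez(f"pics/{n}0.npz",im=im,d=d)
    c=manip.camera_params(n); print(n,(-np.array(c["R"]).T@c["t"]).round(3), np.array(c["camera_matrix"]).round(1).tolist())
s=manip.sense();print(s["clock"],s["tcp_pos"],s["ee_rot"],s["width"],s["wrist_force"])
E
```

```text
pics
scene [1.496 0.313 0.954] [[510.7, 0.0, 318.1], [0.0, 510.7, 240.0], [0.0, 0.0, 1.0]]
top [0.312 0.034 1.197] [[497.0, 0.0, 321.0], [0.0, 497.0, 246.8], [0.0, 0.0, 1.0]]
0.1 [ 0.18849884 -0.46277414  0.23085237] [-0.13554087 -0.69384773 -0.1362667   0.69399955] 0.0855937596099645 [-0.53987166  0.21802384  0.33266366]
```

View pics/top0.png

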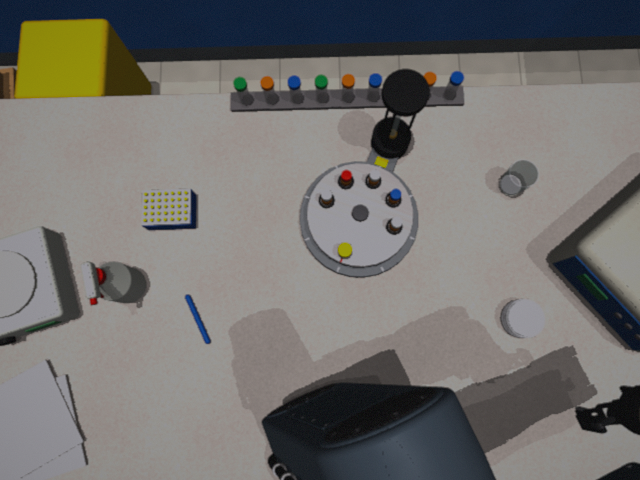

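View pics/scene0.png

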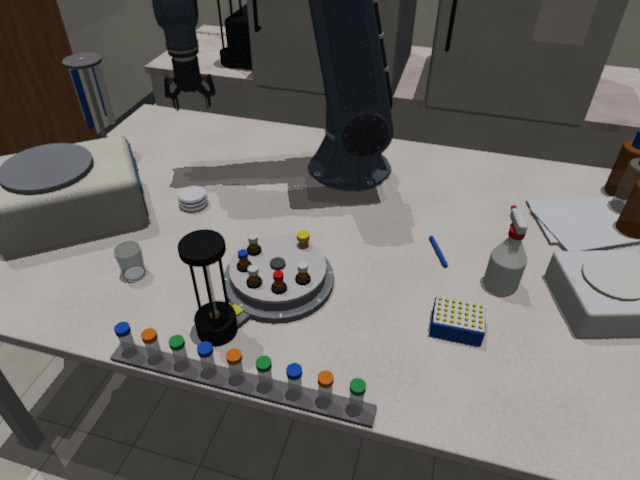

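The top view shows the disc hub at about (360,213), the yellow plunger at (345,250) and the lamp at (390,138). The red cap is at (346,178) and the white station vial at (373,180). Red is anticlockwise of the station, so the disc must turn clockwise (-0.785).

```bash
cat > h.py <<'E'
from cell import manip
import cv2,numpy as np
def px2w(n,uv,z):
    c=manip.camera_params(n);R=np.array(c["R"]);t=np.array(c["t"]).ravel();C=-R.T@t
    r=R.T@np.linalg.inv(c["camera_matrix"])@np.array([uv[0],uv[1],1.]);return C+r*(z-C[2])/r[2]
def w2px(n,X):
    c=manip.camera_params(n);p=np.array(c["camera_matrix"])@(np.array(c["R"])@X+np.array(c["t"]).ravel());return p[:2]/p[2]
def blob(im,lo,hi,win):
    h=cv2.inRange(cv2.cvtColor(im,cv2.COLOR_BGR2HSV),lo,hi);x0,y0,x1,y1=win
    m=np.zeros_like(h);m[y0:y1,x0:x1]=h[y0:y1,x0:x1]
    k,l,s,c=cv2.connectedComponentsWithStats(m);i=1+np.argmax(s[1:,4]);return c[i],s[i],l==i
E
python3 - <<'E'
from h import *
f=np.load("pics/top0.npz");im,d=f["im"],f["d"]
Y=((20,120,90),(35,255,255))
c,s,m=blob(im,*Y,(325,230,370,275));print("plunger",c,s,np.median(d[m]));P=px2w("top",c,.1);print(P)
c2,s2,_=blob(im,*Y,(365,150,400,175));print("tag",c2,s2,px2w("top",c2,.022))
# disc by height: points at z~.06
K=manip.camera_params("top");R=np.array(K["R"]);t=np.array(K["t"]).ravel()
v,u=np.mgrid[130:300,280:440];dd=d[130:300,280:440];ray=np.linalg.inv(K["camera_matrix"])@np.stack([u.ravel(),v.ravel(),np.ones(u.size)])
W=((ray*dd.ravel()).T-t)@R
sel=(abs(W[:,2]-.06)<.006);pts=W[sel,:2].astype(np.float32)
hull=cv2.convexHull(pts);(cx,cy),r=cv2.minEnclosingCircle(pts);print("disc",cx,cy,r,cv2.fitEllipse(hull))
capz=W[((W[:,2]>.09)&(np.hypot(W[:,0]-P[0],W[:,1]-P[1])<.03))];print("cap z",np.median(capz[:,2]),capz[:,:2].mean(0),len(capz))
hub=W[(abs(W[:,2]-.072)<.004)&(np.hypot(W[:,0]-cx,W[:,1]-cy)<.025)];print("hub",hub.mean(0),len(hub))
for n,z in(("c",(cx,cy)),):
    print("plunger dist",np.hypot(P[0]-cx,P[1]-cy),"lamp dir deg",np.degrees(np.arctan2(cy-P[1],cx-P[0])))
T=px2w("top",c2,.022);print("tag dir",np.degrees(np.arctan2(T[1]-cy,T[0]-cx)))
for nm,lo,hi,w in(("red",(0,120,80),(8,255,255),(330,165,360,190)),("blue",(100,120,80),(125,255,255),(383,185,405,205))):
    c,s,_=blob(im,lo,hi,w);p=px2w("top",c,.112);print(nm,c,p,np.hypot(p[0]-cx,p[1]-cy),np.degrees(np.arctan2(p[1]-cy,p[0]-cx)))
E
```

```text
plunger [344.52121212 249.53939394] [338 243  14  14 165] 1.1132883
[ 0.50786156 -0.00861746  0.1       ]
tag [381.01834862 161.58715596] [374 156  15  12 109] [ 0.74086888 -0.10920807  0.022     ]
disc 0.6501284241676331 -0.07974511384963989 0.1834588348865509 ((0.6453717947006226, -0.0719207152724266), (0.25648096203804016, 0.36549028754234314), 60.40266418457031)
cap z 0.10056226906506109 [ 0.50876877 -0.00739847] 181
hub [ 0.66542404 -0.07911655  0.07082246] 35
plunger dist 0.15905660864232954 lamp dir deg -26.563188533617534
tag dir -17.988347334566015
red [346.05747126 174.83908046] [ 0.67855236 -0.0172144   0.112     ] 0.06868777769740596 65.55537529816782
blue [395.43373494 193.74698795] [ 0.63079214 -0.12724083  0.112     ] 0.05128094236873651 -112.15204031086844
```

Red/blue midpoint, plunger and tag agree on the geometry: the axis is at (0.600,-0.048), the lamp direction is -23.4°, and the distances match the given sizes. The hub and disc depth fits were polluted, so I'm discarding them. Next I approach and press.

```bash
cat >> h.py <<'E'
from scipy.spatial.transform import Rotation as Ro
C=np.array([.5997,-.0483]);A0=np.radians(180-23.4)
def quat(yaw): # tool x down, tool y at yaw
    y=np.array([np.cos(yaw),np.sin(yaw),0]);x=np.array([0,0,-1.]);return Ro.from_matrix(np.stack([x,y,np.cross(x,y)],1)).as_quat()[[3,0,1,2]]
def on(dth,z,r=.1): return [*(C+r*np.array([np.cos(A0+dth),np.sin(A0+dth)])),z]
def st(tag=""):
    s=manip.sense();print(tag,round(s["clock"],2),np.round(s["tcp_pos"],4),"F",np.round(s["wrist_force"],2),"w",round(s["width"],3))
E
python3 - <<'E'
from h import *
for k in range(4):
    y=A0+k*np.pi/2
    print(k,*[None if (q:=manip.solve_ik(on(d,z),quat(y+d))) is None else np.round(q,2) for d in(0,-.785) for z in (.14,.085)])
E
```

```text
0 [-0.02  0.26 -0.2   1.1   0.   -1.18] [-0.02  0.31 -0.29  0.97  0.   -1.18] [ 0.08  0.38 -0.04  1.15  0.   -0.3 ] [ 0.08  0.41 -0.14  1.02  0.   -0.3 ]
1 [-0.02  0.26 -0.2   1.1   0.   -2.75] [-0.02  0.31 -0.29  0.97  0.   -2.75] [ 0.08  0.38 -0.04  1.15  0.   -1.87] [ 0.08  0.41 -0.14  1.02  0.   -1.87]
2 [-0.02  0.26 -0.2   1.1   0.    1.96] [-0.02  0.31 -0.29  0.97  0.    1.96] [ 0.08  0.38 -0.04  1.15  0.    2.84] [ 0.08  0.41 -0.14  1.02  0.    2.84]
3 [-0.02  0.26 -0.2   1.1   0.    0.39] [-0.02  0.31 -0.29  0.97  0.    0.39] [ 0.08  0.38 -0.04  1.15  0.    1.27] [ 0.08  0.41 -0.14  1.02  0.    1.27]
```

```bash
echo 'Y0=A0+3*np.pi/2' >> h.py; python3 - <<'E'
from h import *
manip.gripper_to(0.0,20)
manip.reach(on(0,.16),quat(Y0)); st("above")
manip.movel(on(0,.108),rate=.08); manip.sleep(.2); st("near")
print(manip.movel(on(0,.0855),rate=.03,f_stop=11)); manip.sleep(.2); st("pressed")
for n in("scene","top"): cv2.imwrite(f"pics/{n}1.png",manip.snapshot(n)[0])
im=cv2.imread("pics/scene1.png")[190:340,190:390];cv2.imwrite("pics/c1.png",cv2.resize(im,None,fx=4,fy=4))
E
```

```text
above 2.88 [ 0.508  -0.0093  0.1601] F [-0.21 -1.45 -0.05] w -0.0
near 3.88 [ 0.5083 -0.0086  0.1085] F [ 0.49 -0.07  0.31] w 0.0
False
pressed 4.98 [ 0.5082 -0.0086  0.0856] F [0.03 0.62 7.32] w 0.0
```

View pics/c1.png

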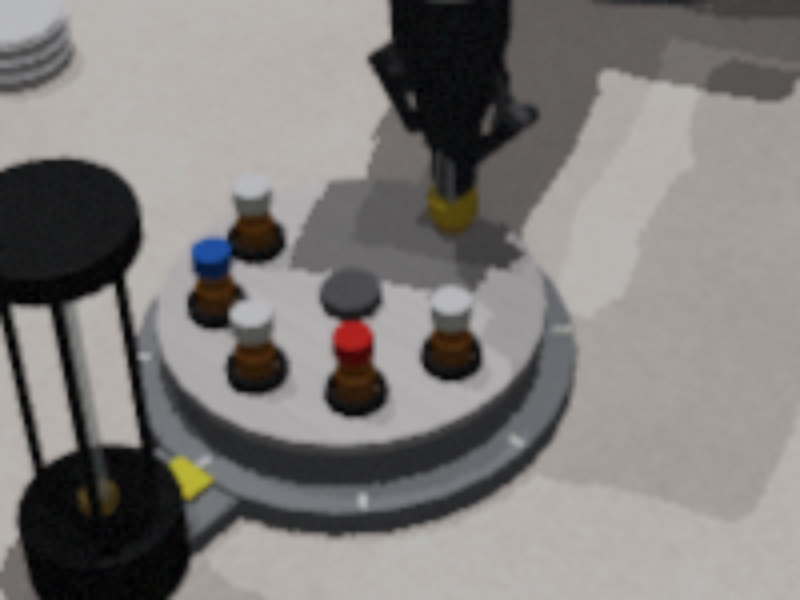

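The crop shows the shut fingertips on the yellow cap (about (452,205)). 7.3 N at 14.4 mm pressed matches the spring. Now I turn clockwise in short chords, with force checks.

```bash
python3 - <<'E'
from h import *
print(manip.movel(on(0,.0847),rate=.02,f_stop=8)); st("p")
N=8
for i in range(1,N+1):
    d=-np.pi/4*i/N
    manip.movel(on(d,.0847),quat(Y0+d),rate=.04); st(i)
    F=manip.sense()["wrist_force"]
    if F[2]<5 or F[2]>30 or np.hypot(F[0],F[1])>6: print("STOP");break
for n in("scene","top"): cv2.imwrite(f"pics/{n}2.png",manip.snapshot(n)[0])
im=cv2.imread("pics/scene2.png")[190:340,190:390];cv2.imwrite("pics/c2.png",cv2.resize(im,None,fx=4,fy=4))
E
```

```text
False
p 5.33 [ 0.5082 -0.0086  0.0849] F [-1.24 -0.02 11.7 ] w -0.0
1 5.72 [5.127e-01 5.000e-04 8.500e-02] F [-0.41  0.57 10.45] w 0.001
2 6.12 [0.518  0.0088 0.085 ] F [-0.45  0.54 11.26] w 0.0
3 6.51 [0.524  0.0166 0.085 ] F [0.16 0.9  8.93] w -0.0
4 6.9 [0.5307 0.0238 0.085 ] F [-0.55  1.2   9.66] w -0.0
5 7.29 [0.5381 0.0302 0.085 ] F [-0.01  0.96  9.85] w 0.0
6 7.68 [0.5461 0.036  0.085 ] F [0.73 1.55 9.3 ] w -0.0
7 8.07 [0.5546 0.0408 0.085 ] F [0.59 0.9  9.37] w -0.0
8 8.47 [0.5636 0.0449 0.085 ] F [0.17 2.21 9.95] w 0.0
```

View pics/c2.png

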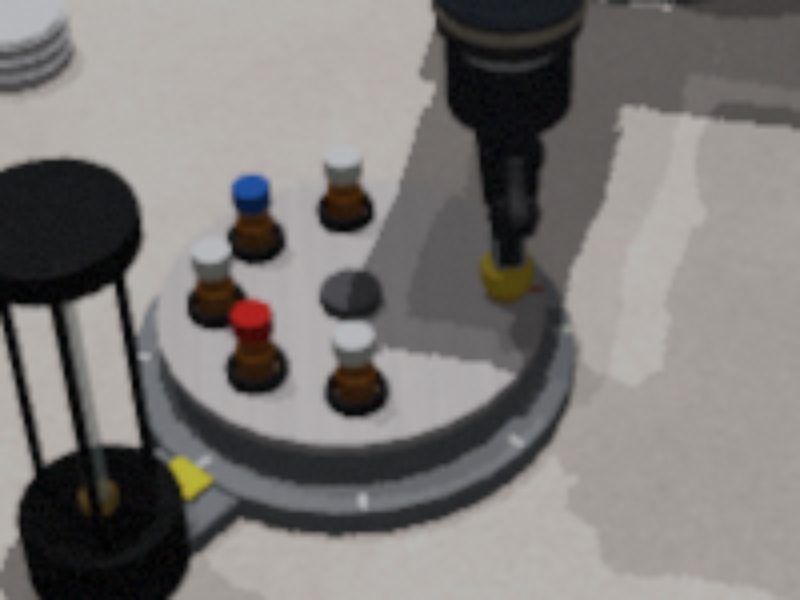

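The red cap now sits where the white station cap was, at (251,320) against (250,322). The forces show it turned freely. I'll release slowly and see whether the spring follows up past 10 mm.

```bash
python3 - <<'E'
from h import *
d=-np.pi/4
for z in(.091,.0945,.098,.104): manip.movel(on(d,z),rate=.03); manip.sleep(.1); st(z)
manip.movel(on(d,.18),rate=.12)
manip.reach([.25,-.40,.25],quat(Y0+d)); st("away")
for n in("scene","top"):
    im,dd=manip.snapshot(n); cv2.imwrite(f"pics/{n}3.png",im)
    if n=="top": np.savez("pics/top3.npz",im=im,d=dd)
c,s,m=blob(im,(20,120,90),(35,255,255),(310,215,352,275));
K=manip.camera_params("top");R=np.array(K["R"]);t=np.array(K["t"]).ravel()
print("cap",c,s); v,u=np.nonzero(m);W=((np.linalg.inv(K["camera_matrix"])@np.stack([u,v,np.ones(len(u))])*dd[v,u]).T-t)@R
print("cap z",np.median(W[:,2]));P=px2w("top",c,np.median(W[:,2]));print(P,"ang",np.degrees(np.arctan2(P[1]-C[1],P[0]-C[0])-A0),np.hypot(*(P[:2]-C)))
c,s,_=blob(im,(0,120,80),(8,255,255),(355,160,395,195));p=px2w("top",c,.112);print("red",c,p,"vs",C+.085*np.array([np.cos(A0+np.pi),np.sin(A0+np.pi)]))
a=cv2.resize(cv2.imread("pics/scene3.png")[190:340,190:390],None,fx=2.9,fy=2.9)
b=cv2.resize(im[60:300,220:440],(399,435)); a=a[:,:400];cv2.imwrite("pics/c3.png",np.hstack([a,b]))
E
```

```text
0.091 9.03 [0.5631 0.0447 0.0909] F [1.16 0.42 5.43] w -0.0
0.0945 9.39 [0.5628 0.0447 0.0944] F [-0.41 -0.41  4.09] w -0.0
0.098 9.76 [0.5628 0.0447 0.0979] F [-0.13 -1.13  2.1 ] w -0.0
0.104 10.21 [0.5628 0.0447 0.1039] F [ 0.04 -0.87 -0.84] w -0.0
away 12.97 [ 0.2506 -0.3997  0.2498] F [-0.37 -0.38 -0.3 ] w -0.0
cap [320.525  226.6875] [314 220  14  14 160]
cap z 0.0998070778514088
[0.56179073 0.04391375 0.09980708] ang -44.25232965849112 0.09970199547883428
red [374.10714286 174.53571429] [ 0.67748691 -0.08107573  0.112     ] vs [ 0.67770914 -0.08205757]
```

View pics/c3.png

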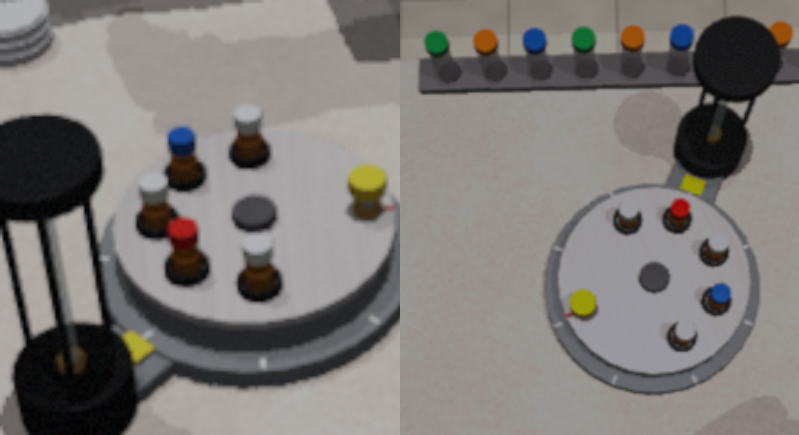

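The plunger is up (cap at z = 0.0998) and all vials are upright. Red is at the lamp tag, 1 mm from the expected station.

```bash
python3 -c "
from h import *
manip.sign_off(); st('done')"
```

```text
the job is handed in; nothing more can be done
the job is handed in; nothing more can be done
```

The red-capped vial is now in front of the lamp, and I handed the job in at about 13 s on the robot's clock.

I pressed the plunger in with the shut fingertips (9–12 N at the stop), turned the disc one hole clockwise (-45°) with it held down, then eased off so it sprang back up into the next hole.

Last checks, with the arm clear of everything:
- **Plunger:** the cap top is at 99.8 mm, so it is fully up. The cap measures -44.3° from its start angle, within the hole's play and my measuring error.
- **Red vial:** about 1 mm from the computed station position.
- **Vials:** all five are upright. The spring force fell smoothly from 5.4 N to 0 on release, as it should if the plunger had entered the hole.
- **Rest of the bench:** the arm touched nothing but the cap, but I did not re-measure the loose items afterwards.

My first depth fit for the disc's axis was wrong, so I used the plunger, red/blue caps and tag instead, which agreed with each other. No other check failed or disagreed. My state printout after hand-in was refused, so I have no reading from after that point.

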